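Size the blue-topped dowel in the pottery's hole gauge

TASK

Size the blue-topped wooden dowel in the three-hole gauge, stepping down: first lower it through the widest hole until its foot comes out beneath the top plate, lift it out again, then lower it, without dropping it, through the next smaller hole, the tightest it will pass. Leave it standing upright there with its foot on the gauge's base board, and do not knock over the terracotta vase.

Things in the scene. Friction and masses are not known exactly. Their poses are not given: they have to be found in the camera images.
- dowel: Loose round beech dowel, 28 mm diameter, 150 mm long, about 65 g, standing on end on the table; top 30 mm painted blue. Origin: centre of its foot; z up along it. Two other dowels, not to be used, stand about in a row along y with it in any order, axes at least 75 mm apart: one 40 mm thick, 135 mm tall, yellow top; one 18 mm thick, 115 mm tall, red top.
- hole_wide (a point): Centre of the mouth of the gauge's widest hole (60 mm diameter, 4 mm bevel), 62 mm above the table. Gauge: fixed, 186 x 92 mm; pale top plate 14 mm thick on two end cheeks over a dark base board whose top is 54 mm below the mouths; long sides open. Three holes in a row shrink along this point's x (level, along the gauge); z up.
- hole_mid (a point): Centre of the mouth of the middle hole (42 mm diameter, 4 mm bevel), the tightest the dowel passes; 68 mm along the gauge from the widest hole, 62 mm above the table, 54 mm above the base board. Axes as hole_wide. The smallest hole, 22 mm, lies 48 mm further along x: the dowel cannot enter it.
- vase: A small loose terracotta vase with a wavy line round its belly, 86 mm tall, 74 mm in diameter at the belly, standing upright on the table beyond the dowels. Origin: centre of its foot, z up. A bystander.
Mind the look-alikes: they are no part of the job. What is shaped like the part that bears hole_wide but grey is not meant.

How it is judged:
By the outcome, as a careful person would: the job done as asked, in the order asked, and still so for the second after the job is handed in, with the robot touching nothing.
It also fails if it takes over 48 s, if anything falls off the work surface, if the arm or the gripper's body presses on something with over 40 N, if the wrist force passes 120 N, or if a joint passes its speed limit or range.

ROBOT

A 6-joint arm with a two-finger parallel gripper is mounted at the origin on the work surface. World frame = base frame: x ahead of the robot, y to its left, z up, the work surface at z = 0. Lengths are in mm, angles in rad, forces in N, time in s.
With the tool pointing down it reaches from about 200 to 875 mm from the base axis. Payload 3.4 kg.
Tool frame: the origin (TCP) lies at the very end of the fingers, on their centre line; the grasp point (between the pads) lies 19 mm behind it; z points along the fingers, y is the direction in which the jaws open and shut (so a half turn about z gives the same grasp; the last joint's range is limited). The gripper opens to 94 mm and grips with 3 to 60 N. Pads are 16 mm wide; open, the fingers measure 119 mm over their backs; the gripper's body (75 mm by 177 mm) begins 78 mm behind the grasp point.
Start: joints at [-1.392, 0.276, 1.505, -0, 1.361, -0.121], TCP at [169.813, -549.39, 205.493] pointing down, gripper open.
Joint ranges: [-2.89, 2.89], [-0.75, 2.08], [0.22, 2.7], [-1.18, 4.32], [0.11, 2.71], [-2.7, 2.7]. Speed limits (rad/s): [2.57, 2.57, 3.14, 3.14, 3.14, 3.14].

INTERFACE

Orientations are given as a 3x3 rotation matrix whose columns are the frame's x, y, z axes.
In Python, from plant import ctrl gives the robot as it stands. The module is installed in compiled form; this text tells all that it offers.
- The arm moves only by the tool play_rows, never from a script. Its argument "rows" is a list of rows, each a list of 2 entries, a list of its own where there are three numbers: the shift along the tool's x, y, z in m, then the turn, a rotation vector about the tool's x, y, z in degrees. In form: [[[dx, dy, dz], [rx, ry, rz]], ...]. A call has 1 to 12 rows; each row shifts and turns the commanded pose from where the row before left it, along the tool's axes as they then stand; what a row does not reach is not made up. A row lasts 1/8 s, in which the tool goes at most 62.5 mm and 10.7 degrees, less where a joint would pass 70% of its speed; a pose out of reach is approached as far as the arm can. A call is refused whole if a number of a shift passes 0.0625 or a number of a turn 10.7, either way. A call with a gripper value outside its range is refused whole. "hand" is the finger opening in m, from 0 to 0.094, set as the call begins (left out, the last holds). The fingers move at their own pace and stop on an object; "newtons" is the grip in N (left out, the last holds). Time passes only in rows, so rows that do not move let the fingers close. It gives the time, the measured TCP pose, the force and the opening at its end, in the units of the state.
- ctrl.state(): the state, without advancing time (a new reading comes with each control period).
- ctrl.capture(name): name is "scene" or "side" or "wrist"; returns a dict with "pixels" (400x640x3 uint8, red, green, blue), "z_map" (400x640 float32, mm along the optical axis (not along the pixel's ray), 0 where there is no reading), "fx", "fy", "cx", "cy" (pixels), "dist" ([k1, k2, p1, p2, k3] as OpenCV has them; the pictures are not rectified), "position" and "orientation" of the camera in the world. Camera axes: x right, y up, looking along -z (the intrinsics and any distortion apply to the point x, -y, -z); pixel columns grow to the right and rows downward; lengths in mm; the calibration is good to about 2 mm. A picture is of the moment at which its call begins.
- ctrl.finish_job(): hands the job in, once; it reports no verdict.
The state is a dict: "time": time; "q": joint angles; "dq": joint speeds; "tau": joint torques, N m; "tcp_pos": TCP position; "ee_rot": TCP orientation; "ft_force": force on the tool from outside, world axes, zero at the start; "moment": the same for the moment, N m; "opening": finger opening in mm.
Only numpy, scipy, OpenCV 4.12 (cv2) and the standard library are available. Lean on these libraries where they do the work, as an engineer would, in place of code of your own. Each camera call takes 0.05 s, during which the arm holds its last target.

## Working session

There is one attempt and no reset: what is moved stays moved. The work goes in short steps, Python scripts to look and compute and a tool call to move; the robot and the scene stay as the last step left them, time stands still between calls to the robot, and variables do not carry over. Pictures are saved under pics/ and viewed, and the job is handed in when it is done.

Besides the shell and the picture viewer there is one more tool, called by a JSON object that holds its "name" and its "arguments", one argument or row to a line. play_rows: Moves the arm, as the interface text tells. Its arguments: {"type":"object","properties":{"rows":{"type":"array","items":{"type":"array"}},"hand":{"type":"number"},"newtons":{"type":"number"}},"required":["rows"]}

```bash
mkdir -p pics; cat > h.py <<'E'
import numpy as np, cv2, pickle
from plant import ctrl
def cap(n,tag):
    c=ctrl.capture(n); pickle.dump(c,open(f'pics/{tag}.pkl','wb'))
    cv2.imwrite(f'pics/{tag}.png',c['pixels'][:,:,::-1]); return c
def ld(tag): return pickle.load(open(f'pics/{tag}.pkl','rb'))
def K(c): return np.array([[c['fx'],0,c['cx']],[0,c['fy'],c['cy']],[0,0,1.]])
def ray(c,uv):
    p=cv2.undistortPoints(np.array(uv,float).reshape(-1,1,2),K(c),np.array(c['dist'],float)).reshape(-1,2)
    d=np.c_[p[:,0],-p[:,1],-np.ones(len(p))]
    return np.array(c['position'],float), d@np.array(c['orientation'],float).T
def plane(c,uv,z):
    o,d=ray(c,uv); return o+d*((z-o[2])/d[:,2])[:,None]
def depth(c,uv):
    o,d=ray(c,uv); uv=np.array(uv).reshape(-1,2).astype(int)
    return o+d*c['z_map'][uv[:,1],uv[:,0]][:,None]
def proj(c,P):
    P=np.array(P,float).reshape(-1,3); q=(P-np.array(c['position']))@np.array(c['orientation'])
    q=q*[1,-1,-1]; return cv2.projectPoints(q,np.zeros(3),np.zeros(3),K(c),np.array(c['dist'],float))[0].reshape(-1,2)
E
python3 - <<'E'
from h import *
for n in ['scene','side','wrist']:
    c=cap(n,n+'0'); print(n,c['position'],np.round(c['orientation'],3).tolist(),c['fx'],c['dist'])
print(ctrl.state())
E
```

```text
scene [790.5153914  344.94280067 681.15825085] [[-0.807, -0.495, 0.322], [0.591, -0.688, 0.422], [0.012, 0.531, 0.847]] 375.429880116415 [-0.075794  0.        0.        0.        0.      ]
side [ 366.02796889 -622.22979847  646.99419317] [[0.961, 0.162, -0.225], [-0.277, 0.612, -0.741], [0.018, 0.774, 0.633]] 410.0962926695463 [0.0167961 0.        0.        0.        0.       ]
wrist [ 249.96061271 -524.54888043  384.13252167] [[0.296, 0.916, 0.269], [-0.955, 0.285, 0.082], [-0.001, -0.281, 0.96]] 292.86055778712887 [0.01525776 0.         0.         0.         0.        ]
{'time': 0.15, 'q': array([-1.39198413e+00,  2.76431887e-01,  1.50579024e+00, -2.64250078e-05,
        1.36069193e+00, -1.21021877e-01]), 'dq': array([ 0.00042673, -0.00208212, -0.00368489,  0.00012534,  0.00123334,
        0.0009554 ]), 'tau': array([ 9.88389438e-04, -4.04925084e+01, -2.37431449e+01,  7.01207807e-02,
        3.15042771e-02, -8.44636429e-05]), 'tcp_pos': array([ 169.73410408, -548.95667279,  204.83437856]), 'ee_rot': array([[ 9.55383895e-01,  2.95366797e-01, -2.60458740e-04],
       [ 2.95366882e-01, -9.55383026e-01,  1.29574336e-03],
       [ 1.33881707e-04, -1.31486322e-03, -9.99999127e-01]]), 'ft_force': array([ 0.60380704,  0.15527621, -0.2701591 ]), 'moment': array([-0.06467775,  0.01528495, -0.00643648]), 'opening': 93.97584058078816}
```

View pics/scene0.png

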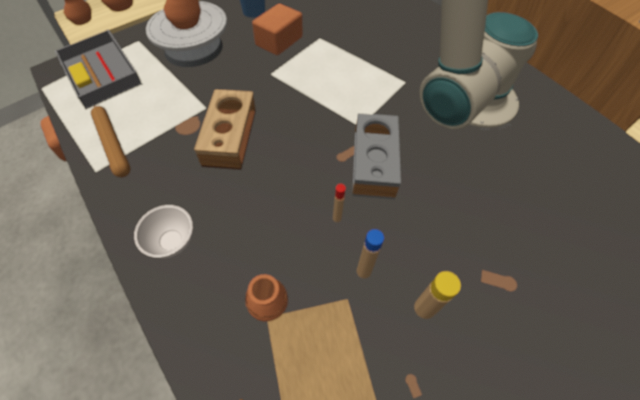

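View pics/side0.png

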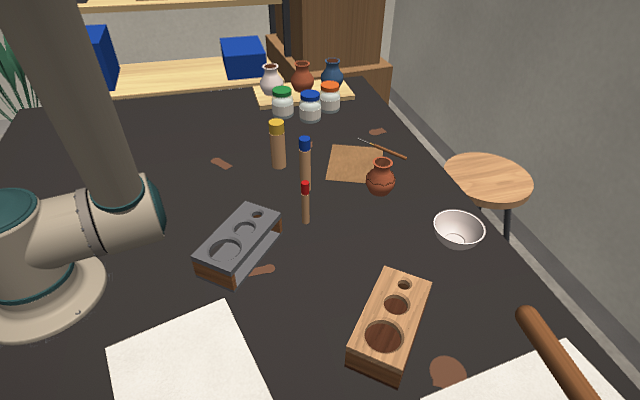

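View pics/wrist0.png

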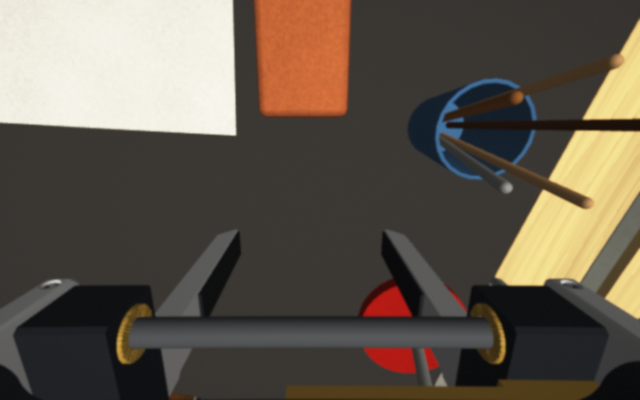

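The scene view shows these look-alikes:
- **Dowels:** blue-topped at (374,240), yellow at (446,285), red at (340,190).
- **Gauges:** pale wood at (226,125), grey at (376,150).
- **Vase:** (265,297).

I choose the blue-topped dowel and the pale wooden gauge. Next I measure both in the two views.

```bash
python3 - <<'E'
from h import *
ims=[]
for n,(boxD,boxG) in {'scene':((355,225,390,250),(195,85,258,168)),'side':((295,133,315,160),(340,262,436,388))}.items():
    c=ld(n+'0'); im=c['pixels']; hsv=cv2.cvtColor(im,cv2.COLOR_RGB2HSV)
    x0,y0,x1,y1=boxD
    m=np.zeros(im.shape[:2],np.uint8); m[y0:y1,x0:x1]=cv2.inRange(hsv,(100,120,50),(130,255,255))[y0:y1,x0:x1]
    ys,xs=np.nonzero(m); uv=(xs.mean(),ys.mean()); 
    print(n,'blue centroid',uv,len(xs),'@z=140',plane(c,uv,140))
    P=depth(c,np.c_[xs,ys]); t=P[P[:,2]>147]; print(' top pts',len(t),t.mean(0), (t.min(0)+t.max(0))/2)
    # gauge via depth: points at z 62
    x0,y0,x1,y1=boxG
    yy,xx=np.mgrid[y0:y1,x0:x1]; uvg=np.c_[xx.ravel(),yy.ravel()]; P=depth(c,uvg)
    mm=(np.abs(P[:,2]-62)<6); M=np.zeros(im.shape[:2],np.uint8); M[uvg[mm,1],uvg[mm,0]]=255
    cs,h=cv2.findContours(M,cv2.RETR_CCOMP,cv2.CHAIN_APPROX_NONE)
    for k,ct in enumerate(cs):
        if len(ct)<12: continue
        w=plane(c,ct.reshape(-1,2),62)[:,:2].astype(np.float32)
        if h[0][k][3]<0: print(' outer',cv2.minAreaRect(w))
        else: print(' hole',cv2.minEnclosingCircle(w),w.mean(0))
    big=cv2.resize(im[y0-5:y1+5,x0-5:x1+5],None,fx=4,fy=4,interpolation=cv2.INTER_CUBIC); cv2.imwrite(f'pics/g_{n}.png',big[:,:,::-1])
    vb=(240,265,295,325) if n=='scene' else (360,150,402,200)
    m=cv2.inRange(hsv,(3,110,60),(14,255,255)); ys,xs=np.nonzero(m[vb[1]:vb[3],vb[0]:vb[2]]); P=depth(c,np.c_[xs+vb[0],ys+vb[1]]);P=P[(P[:,2]>3)&(P[:,2]<95)]
    print(' vase',P.min(0),P.max(0))
E
```

```text
scene blue centroid (np.float64(374.0357142857143), np.float64(239.16883116883116)) 308 @z=140 [[557.00594648 192.43512946 140.        ]]
 top pts 219 [560.29354154 194.85924353 154.09848829] [667.41875649 262.26717478 414.0854949 ]
 outer ((600.969482421875, -250.93795776367188), (191.04086303710938, 96.20549774169922), 49.199378967285156)
 hole ((644.1463012695312, -198.81857299804688), 13.053190231323242) [ 645.0402  -198.68088]
 hole ((614.5188598632812, -235.43655395507812), 23.310768127441406) [ 614.51764 -235.25543]
 hole ((570.1481323242188, -285.14599609375), 32.07021713256836) [ 569.709   -285.71558]
 vase [703.82764477 109.81360205  22.73373006] [776.02676411 176.99132441  90.23547746]
side blue centroid (np.float64(304.04458598726114), np.float64(142.656050955414)) 157 @z=140 [[553.88399449 185.97822062 140.        ]]
 top pts 58 [551.85219651 175.93989141 157.7023395 ] [ 467.15718496 -210.45218459  397.31559481]
 outer ((597.19287109375, -255.5504150390625), (190.09811401367188, 91.73506164550781), 48.91950607299805)
 hole ((565.6615600585938, -292.28802490234375), 30.878612518310547) [ 565.70306 -292.77408]
 hole ((610.1937866210938, -242.00990295410156), 22.255657196044922) [ 610.2526  -242.28499]
 hole ((641.2340087890625, -204.41757202148438), 13.14365291595459) [ 640.9357 -205.5519]
 vase [700.1728125  100.13194946   3.19302879] [853.69546799 307.82362231  88.60916257]
```

{"name": "play_rows", "arguments": {
  "rows": [
    [[0,0,-0.012],[0,0,-10.4]],
    [[0,0,-0.012],[0,0,-10.4]],
    [[0,0,-0.012],[0,0,-10.4]],
    [[0,0,-0.012],[0,0,-10.4]],
    [[0,0,-0.012],[0,0,-10.4]],
    [[0,0,-0.012],[0,0,-10.4]],
    [[0,0,-0.012],[0,0,-10.4]]
  ]
}}

```text
time: 1.02
tcp_pos: [169.8, -549.1, 289.5]
ee_rot: [[-0.006, 1.0, -0.0], [1.0, 0.006, 0.001], [0.001, -0.0, -1.0]]
ft_force: [-0.4, -0.0, -1.1]
opening: 94.1
```

{"name": "play_rows", "arguments": {
  "rows": [
    [[0.026,0.042,0],[0,0,0]],
    [[0.026,0.042,0],[0,0,0]],
    [[0.026,0.042,0],[0,0,0]],
    [[0.026,0.042,0],[0,0,0]],
    [[0.026,0.042,0],[0,0,0]],
    [[0.026,0.042,0],[0,0,0]],
    [[0.026,0.042,0],[0,0,0]],
    [[0.026,0.042,0],[0,0,0]],
    [[0.026,0.042,0],[0,0,0]],
    [[0.026,0.042,0],[0,0,0]],
    [[0,0,0],[0,0,0]],
    [[0,0,0],[0,0,0]]
  ]
}}

```text
time: 2.52
tcp_pos: [589.4, -289.6, 288.9]
ee_rot: [[0.0, 1.0, -0.002], [1.0, -0.0, -0.0], [-0.0, -0.002, -1.0]]
ft_force: [-0.6, -0.3, 0.2]
opening: 94.3
```

```bash
python3 - <<'E'
from h import *
c=cap('wrist','w1'); s=ctrl.state(); print(s['time'],s['tcp_pos'],s['ee_rot'].round(3).tolist(),c['position'])
E
```

```text
2.575 [ 588.9982181  -290.06759595  289.23507876] [[0.001, 1.0, -0.001], [1.0, -0.001, -0.0], [-0.0, -0.001, -1.0]] [ 591.26449091 -207.06805683  468.32409626]
```

View pics/w1.png

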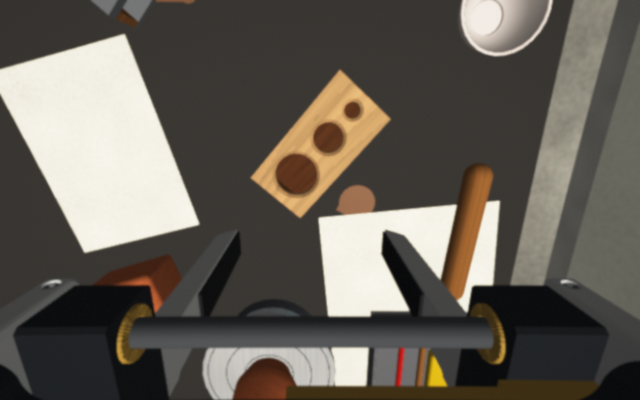

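The wrist view shows the pale gauge with its wide hole at (297,174), mid hole at (329,137) and small hole at (353,110).

```bash
python3 - <<'E'
from h import *
c=ld('w1'); im=c['pixels']
x0,y0,x1,y1=240,60,400,225
hsv=cv2.cvtColor(im,cv2.COLOR_RGB2HSV)
for v in (80,110,135):
    g=np.zeros(im.shape[:2],np.uint8); g[y0:y1,x0:x1]=(im[y0:y1,x0:x1,0]>v)*255
    cs,h=cv2.findContours(g,cv2.RETR_CCOMP,cv2.CHAIN_APPROX_NONE)
    for k,ct in enumerate(cs):
        if len(ct)<20: continue
        w=plane(c,ct.reshape(-1,2),62)[:,:2].astype(np.float32)
        if h[0][k][3]<0: print(v,'outer',cv2.minAreaRect(w))
        else: print(v,'hole',cv2.fitEllipse(ct)[0],cv2.minEnclosingCircle(w),cv2.fitEllipse(w))
P=depth(c,[(270,180),(313,155),(370,115)]);print(P)
for n,uvs in {'scene':[(215,140),(240,130),(300,150)],'side':[(365,320),(420,300),(470,300)]}.items(): print(n,depth(ld(n+'0'),uvs))
E
```

```text
80 outer ((661.0128784179688, -333.48236083984375), (121.33921813964844, 60.79899215698242), 0.11226574331521988)
80 outer ((601.230224609375, -253.8006591796875), (190.11656188964844, 95.97676849365234), 49.08950424194336)
80 hole (284.6936340332031, 186.807373046875) ((554.4324951171875, -306.9305419921875), 13.817787170410156) ((553.9893188476562, -307.40374755859375), (7.216489315032959, 29.613895416259766), 49.833396911621094)
110 outer ((661.750732421875, -334.2110290527344), (119.86637115478516, 59.3387565612793), 0.11226574331521988)
110 outer ((601.3005981445312, -253.72874450683594), (188.5003662109375, 94.42276000976562), 48.955535888671875)
110 hole (296.078857421875, 174.23464965820312) ((570.509765625, -289.6523742675781), 30.10411834716797) ((570.4246826171875, -289.6593322753906), (57.86631774902344, 58.96096420288086), 56.63886642456055)
110 hole (328.12567138671875, 137.42662048339844) ((614.6844482421875, -238.51806640625), 20.907217025756836) ((614.6683959960938, -238.45140075683594), (40.12847900390625, 40.7023811340332), 54.33783721923828)
110 hole (352.31289672
[... 788 characters left out ...]
843475341796875, 42.82904052734375), 62.81342315673828)
135 hole (352.41058349609375, 109.98681640625) ((646.2392578125, -202.61895751953125), 11.685547828674316) ((646.1669921875, -202.63633728027344), (22.14805793762207, 22.612672805786133), 152.43324279785156)
[[ 533.20186278 -297.63961804   61.09539591]
 [ 594.18107572 -262.06686662   61.5140972 ]
 [ 670.00118424 -208.91586335   61.07233057]]
scene [[ 646.02509823 -214.05307197   57.49764929]
 [ 588.80349851 -203.13126422   62.13433942]
 [ 485.97927616 -122.55074869   -0.65700436]]
side [[ 5.48575139e+02 -2.57936283e+02  6.19716483e+01]
 [ 6.55781135e+02 -2.44300251e+02  6.05246969e+01]
 [ 7.78785669e+02 -2.30793157e+02  3.78778846e-01]]
```

{"name": "play_rows", "arguments": {
  "rows": [
    [[0.043,-0.003,0],[0,0,0]],
    [[0.043,-0.003,0],[0,0,0]],
    [[0.043,-0.003,0],[0,0,0]],
    [[0.043,-0.003,0],[0,0,0]],
    [[0.043,-0.003,0],[0,0,0]],
    [[0.043,-0.003,0],[0,0,0]],
    [[0.043,-0.003,0],[0,0,0]],
    [[0.043,-0.003,0],[0,0,0]],
    [[0.043,-0.003,0],[0,0,0]],
    [[0.043,-0.003,0],[0,0,0]],
    [[0,0,0],[0,0,0]],
    [[0,0,0],[0,0,0]]
  ]
}}

```text
time: 4.08
tcp_pos: [559.9, 138.9, 289.7]
ee_rot: [[0.002, 1.0, 0.0], [1.0, -0.002, -0.001], [-0.001, 0.0, -1.0]]
ft_force: [-0.8, -0.0, -0.4]
opening: 93.8
```

```bash
python3 - <<'E'
from h import *
c=cap('wrist','w2'); s=ctrl.state(); print(s['time'],s['tcp_pos'],s['ee_rot'].round(3).tolist(),c['position'])
im=c['pixels']; hsv=cv2.cvtColor(im,cv2.COLOR_RGB2HSV)
P=np.zeros(0)
for nm,lo,hi,z in (('blue',(100,120,40),(130,255,255),150),('yellow',(22,130,80),(35,255,255),135),('red',(0,180,80),(4,255,255),115)):
    m=cv2.inRange(hsv,lo,hi)
    n,l,st,ce=cv2.connectedComponentsWithStats(m)
    for k in range(1,n):
        if st[k,4]>60:
            ys,xs=np.nonzero(l==k); Q=depth(c,np.c_[xs,ys]); t=np.abs(Q[:,2]-z)<5
            print(nm,st[k],ce[k].round(1), 'top',t.sum(), Q[t].mean(0).round(1), ((Q[t].min(0)+Q[t].max(0))/2).round(1) if t.any() else '')
            if t.sum()>20:
                ct=np.c_[xs,ys][t]; w=plane(c,ct,z)[:,:2].astype(np.float32); print('   circ',cv2.minEnclosingCircle(w),w.mean(0))
E
```

```text
4.125 [560.04748783 138.67924236 289.63336729] [[0.002, 1.0, 0.0], [1.0, -0.002, -0.001], [-0.001, 0.0, -1.0]] [561.58318175 221.69558516 468.97432126]
blue [295 128  26  27 555] [307.4 141.1] top 521 [558.2 193.3 150. ] [558.5 193.4 148.7]
   circ ((558.1673583984375, 193.0761260986328), 13.75413703918457) [558.1527  193.29668]
yellow [ 241    0   43   44 1521] [262.6  19.7] top 1287 [513.3 312.5 135. ] [513.1 311.5 134. ]
   circ ((513.0738525390625, 313.207763671875), 19.821626663208008) [513.24915 312.478  ]
yellow [117 336   9  27 105] [119.9 350.2] top 0 [nan nan nan] 
yellow [497 338   8  25  79] [501.7 350.6] top 0 [nan nan nan] 
red [279 222  14  18 197] [286.1 231. ] top 144 [529.3  72.  114.5] [529.   71.3 113.4]
   circ ((528.8883666992188, 72.39453125), 9.45044994354248) [529.343     72.232864]<stdin>:11: RuntimeWarning: Mean of empty slice.
  ret = um.true_divide(
```

View pics/w2.png

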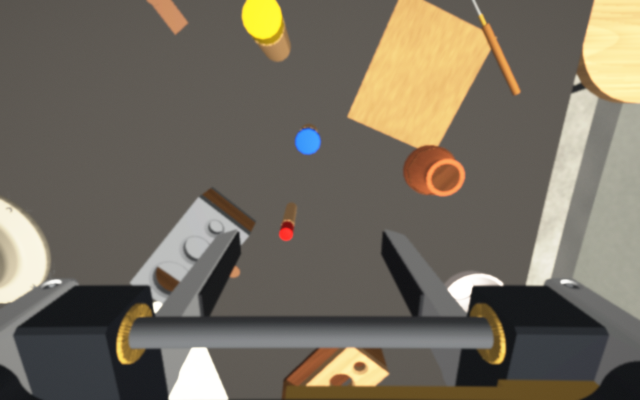

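The wrist crop shows the blue disc at (307,141), clearly separate from red (286,231) and yellow (263,18), so the choice holds. I move above it and take another look.

{"name": "play_rows", "arguments": {
  "rows": [
    [[0.018,-0.001,0.03],[0,0,0]],
    [[0.018,-0.001,0.03],[0,0,0]],
    [[0.017,-0.001,0.03],[0,0,0]],
    [[0,0,0.02],[0,0,0]],
    [[0,0,0],[0,0,0]],
    [[0,0,0],[0,0,0]]
  ]
}}

```text
time: 4.88
tcp_pos: [558.0, 192.5, 180.4]
ee_rot: [[0.002, 1.0, 0.002], [1.0, -0.002, -0.0], [-0.0, 0.002, -1.0]]
ft_force: [0.3, 0.4, 0.6]
opening: 94.0
```

```bash
python3 - <<'E'
from h import *
c=cap('wrist','w3'); s=ctrl.state(); print(s['time'],s['tcp_pos'],c['position'])
im=c['pixels']; hsv=cv2.cvtColor(im,cv2.COLOR_RGB2HSV)
m=cv2.inRange(hsv,(100,120,40),(130,255,255))
n,l,st,ce=cv2.connectedComponentsWithStats(m)
for k in range(1,n):
    if st[k,4]>60:
        ys,xs=np.nonzero(l==k); Q=depth(c,np.c_[xs,ys]); t=np.abs(Q[:,2]-150)<5; print(st[k],t.sum())
        if t.sum()>20:
            w=plane(c,np.c_[xs,ys][t],150)[:,:2].astype(np.float32); print('   circ',cv2.minEnclosingCircle(w),w.mean(0))
print(proj(c,[s['tcp_pos'],s['tcp_pos']+[47,0,0],s['tcp_pos']-[47,0,0]]))
E
```

```text
4.925 [558.15233604 192.67921786 180.71052675] [559.49388449 275.01346092 359.8082122 ]
[ 291  200   36   42 1199] 976
   circ ((558.3524169921875, 194.1559600830078), 14.405548095703125) [558.1916  194.32219]
[[308.14039517 242.54173074]
 [378.76890653 242.46168348]
 [237.44152998 242.6980178 ]]
```

View pics/w3.png

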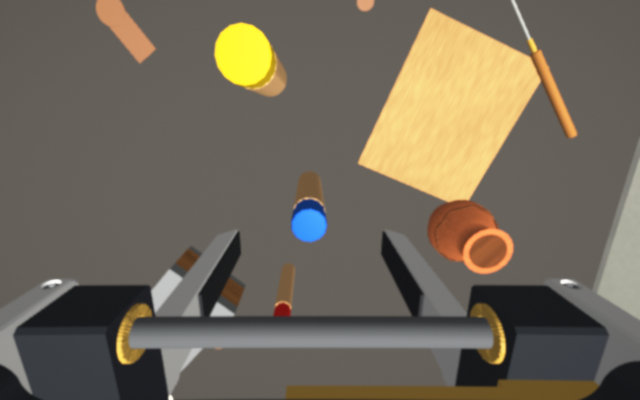

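The dowel top is at (310,222), between the fingertips at (240,232) and (383,232). The tips show that the wrist camera is off by about 2 mm in x. I descend and grip.

{"name": "play_rows", "arguments": {
  "rows": [
    [[0.001,-0.002,0.02],[0,0,0]],
    [[0,0,0.025],[0,0,0]],
    [[0,0,0.025],[0,0,0]],
    [[0,0,0.014],[0,0,0]],
    [[0,0,0],[0,0,0]]
  ],
  "hand": 0.094
}}

```text
time: 5.55
tcp_pos: [555.0, 194.2, 95.2]
ee_rot: [[0.001, 1.0, -0.001], [1.0, -0.001, -0.0], [-0.0, -0.001, -1.0]]
ft_force: [0.3, -0.5, -0.8]
opening: 93.8
```

{"name": "play_rows", "arguments": {
  "rows": [
    [[0,0,0],[0,0,0]],
    [[0,0,0],[0,0,0]],
    [[0,0,0],[0,0,0]],
    [[0,0,0],[0,0,0]],
    [[0,0,0],[0,0,0]],
    [[0,0,0],[0,0,0]],
    [[0,0,0],[0,0,0]],
    [[0,0,0],[0,0,0]]
  ],
  "hand": 0.02,
  "newtons": 20
}}

```text
time: 6.55
tcp_pos: [555.0, 194.4, 95.3]
ee_rot: [[0.0, 1.0, -0.0], [1.0, -0.0, -0.0], [-0.0, -0.0, -1.0]]
ft_force: [0.2, 0.2, -0.1]
opening: 27.9
```

```bash
python3 - <<'E'
from h import *
c=cap('wrist','w4'); s=ctrl.state(); print(s['time'],s['tcp_pos'],s['opening'])
im=c['pixels']; hsv=cv2.cvtColor(im,cv2.COLOR_RGB2HSV)
m=cv2.inRange(hsv,(100,120,40),(130,255,255))
n,l,st,ce=cv2.connectedComponentsWithStats(m)
for k in range(1,n):
    if st[k,4]>60:
        ys,xs=np.nonzero(l==k); Q=depth(c,np.c_[xs,ys]); t=np.abs(Q[:,2]-150)<5; print(st[k],t.sum())
        if t.sum()>20:
            w=plane(c,np.c_[xs,ys][t],150)[:,:2].astype(np.float32); print('   circ',cv2.minEnclosingCircle(w),w.mean(0))
E
```

```text
6.6 [555.04791462 194.42623264  95.35570535] 27.918438640865034
[ 282  245   59   73 3319] 2355
   circ ((556.7562866210938, 195.1278076171875), 15.089119911193848) [556.7757  194.98833]
```

View pics/w4.png

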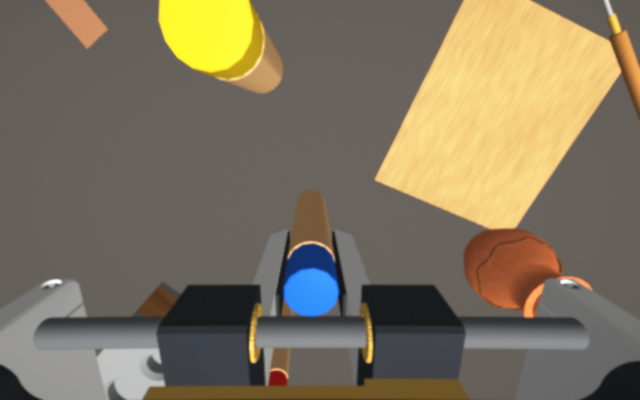

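Grip confirmed: opening 27.9 mm and dowel centred in the jaws. I lift it and carry it over the wide hole.

{"name": "play_rows", "arguments": {
  "rows": [
    [[0,0,-0.02],[0,0,0]],
    [[0,0,-0.04],[0,0,0]],
    [[0,0,-0.04],[0,0,0]],
    [[0,0,-0.04],[0,0,0]]
  ]
}}

```text
time: 7.1
tcp_pos: [554.8, 194.4, 236.5]
ee_rot: [[0.0, 1.0, -0.0], [1.0, -0.0, -0.0], [-0.0, -0.0, -1.0]]
ft_force: [-0.0, -0.3, 0.1]
opening: 27.8
```

{"name": "play_rows", "arguments": {
  "rows": [
    [[-0.03,0,0],[0,0,0]],
    [[-0.048,0.001,0],[0,0,0]],
    [[-0.048,0.001,0],[0,0,0]],
    [[-0.048,0.001,0],[0,0,0]],
    [[-0.048,0.001,0],[0,0,0]],
    [[-0.048,0.002,0],[0,0,0]],
    [[-0.048,0.002,0],[0,0,0]],
    [[-0.048,0.002,0],[0,0,0]],
    [[-0.048,0.002,0],[0,0,0]],
    [[-0.048,0.001,0],[0,0,0]],
    [[-0.022,0,0],[0,0,0]],
    [[0,0,0],[0,0,0]]
  ]
}}

```text
time: 8.6
tcp_pos: [567.6, -290.1, 234.8]
ee_rot: [[0.002, 1.0, -0.001], [1.0, -0.002, 0.001], [0.001, -0.001, -1.0]]
ft_force: [0.2, 0.3, -0.7]
opening: 27.7
```

```bash
python3 - <<'E'
from h import *
s=ctrl.state(); print(s['time'],s['tcp_pos'],s['opening'],s['ft_force'])
a=cap('scene','s5'); b=cap('side','d5')
A=cv2.resize(a['pixels'][40:240,120:420],(600,400)); B=cv2.resize(b['pixels'][150:390,250:550],(500,400))
cv2.imwrite('pics/a5.png',A[:,:,::-1]); cv2.imwrite('pics/b5.png',B[:,:,::-1])
E
```

```text
8.6 [ 567.63547414 -290.09091462  234.84959018] 27.651544999624633 [ 0.22702182  0.31955596 -0.65903575]
```

View pics/a5.png

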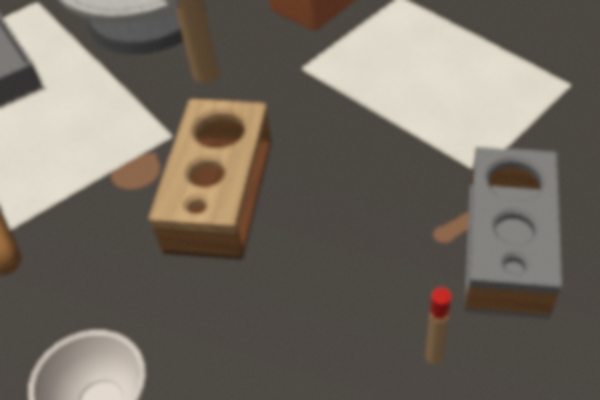

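View pics/b5.png

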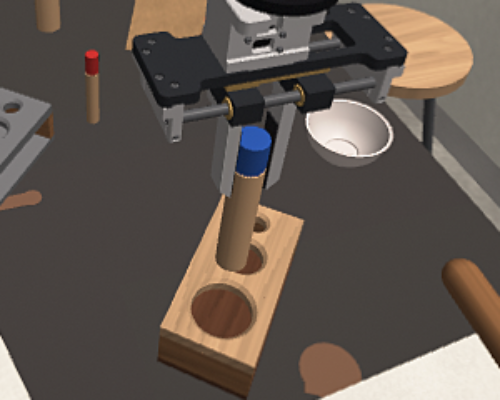

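The dowel hangs upright in the side crop, with its foot at (234,265) because of the height. The wide hole is at (225,310). I lower the foot to just above the plate and check.

{"name": "play_rows", "arguments": {
  "rows": [
    [[0,0,0.03],[0,0,0]],
    [[0,0,0.025],[0,0,0]],
    [[0,0,0.01],[0,0,0]],
    [[0,0,0],[0,0,0]]
  ]
}}

```text
time: 9.2
tcp_pos: [567.9, -288.2, 170.4]
ee_rot: [[-0.001, 1.0, -0.001], [1.0, 0.001, 0.001], [0.001, -0.001, -1.0]]
ft_force: [-0.2, 0.3, -0.8]
opening: 27.8
```

```bash
python3 - <<'E'
from h import *
s=ctrl.state(); print(s['time'],s['tcp_pos'],s['opening'],s['ft_force'])
a=cap('scene','s6'); b=cap('side','d6')
A=cv2.resize(a['pixels'][50:180,160:290],(400,400)); B=cv2.resize(b['pixels'][220:390,310:480],(400,400))
cv2.imwrite('pics/ab6.png',np.hstack([A,B])[:,:,::-1])
E
```

```text
9.2 [ 567.93147491 -288.18956109  170.39663176] 27.810494194209017 [-0.20554324  0.27607541 -0.81252724]
```

View pics/ab6.png

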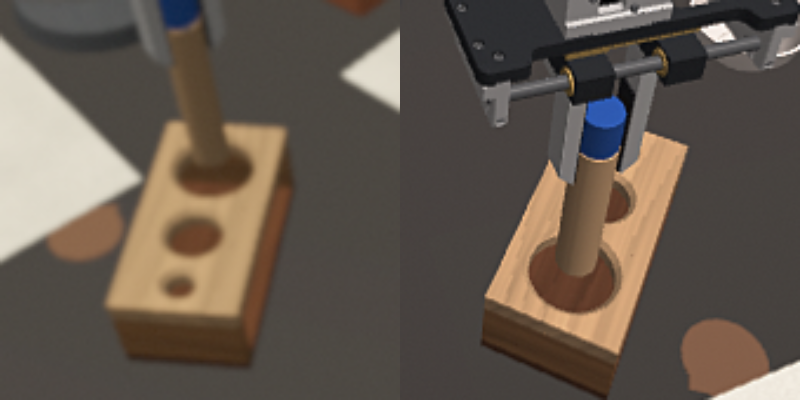

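Both views show the foot centred over the wide hole. I lower it until the foot is well beneath the plate, at about z = 22.

{"name": "play_rows", "arguments": {
  "rows": [
    [[-0.001,0,0.015],[0,0,0]],
    [[0,0,0.015],[0,0,0]],
    [[0,0,0.015],[0,0,0]],
    [[0,0,0.008],[0,0,0]],
    [[0,0,0],[0,0,0]],
    [[0,0,0],[0,0,0]]
  ]
}}

```text
time: 10.05
tcp_pos: [568.3, -290.8, 117.8]
ee_rot: [[0.0, 1.0, 0.001], [1.0, -0.0, -0.001], [-0.001, 0.001, -1.0]]
ft_force: [-0.1, 0.8, -0.6]
opening: 27.6
```

```bash
python3 - <<'E'
from h import *
s=ctrl.state(); print(s['time'],s['tcp_pos'],s['opening'],s['ft_force'])
a=cap('scene','s7'); b=cap('side','d7')
A=cv2.resize(a['pixels'][50:180,160:290],(400,400)); B=cv2.resize(b['pixels'][220:390,310:480],(400,400))
cv2.imwrite('pics/ab7.png',np.hstack([A,B])[:,:,::-1])
E
```

```text
10.05 [ 568.28299538 -290.7956398   117.83143012] 27.61037885684343 [-0.09585031  0.78492727 -0.61201811]
```

View pics/ab7.png

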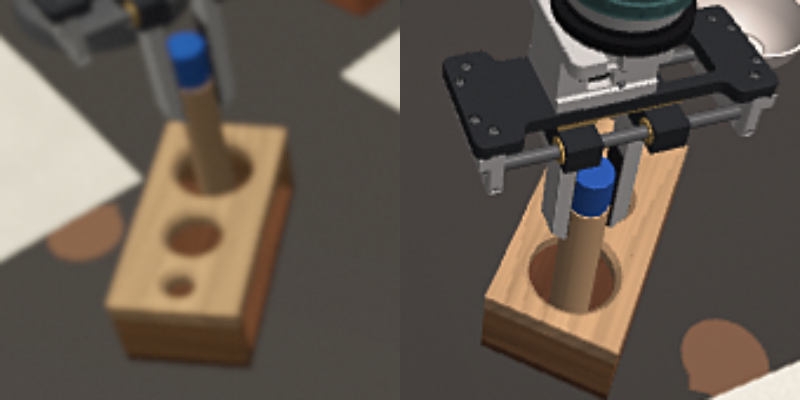

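The dowel is inside the wide hole in both views, with its foot at about z = 22, below the plate's underside at 48. I lift it out and shift to the mid hole.

{"name": "play_rows", "arguments": {
  "rows": [
    [[0,0,-0.015],[0,0,0]],
    [[0,0,-0.02],[0,0,0]],
    [[0,0,-0.02],[0,0,0]],
    [[0,0,-0.005],[0,0,0]],
    [[0,0,0],[0,0,0]],
    [[0.017,0.015,0],[0,0,0]],
    [[0.017,0.015,0],[0,0,0]],
    [[0.017,0.0145,0],[0,0,0]],
    [[0,0,0.008],[0,0,0]],
    [[0,0,0],[0,0,0]],
    [[0,0,0],[0,0,0]]
  ]
}}

```text
time: 11.52
tcp_pos: [612.0, -240.0, 169.2]
ee_rot: [[0.001, 1.0, -0.001], [1.0, -0.001, -0.0], [-0.0, -0.001, -1.0]]
ft_force: [0.3, 0.1, -1.0]
opening: 27.6
```

```bash
python3 - <<'E'
from h import *
for i in range(1): s=ctrl.state(); print(s['time'],s['tcp_pos'],s['opening'],s['ft_force'])
a=cap('scene','s8'); b=cap('side','d8'); print(ctrl.state()['tcp_pos'])
A=cv2.resize(a['pixels'][70:170,180:280],(400,400),interpolation=cv2.INTER_CUBIC); B=cv2.resize(b['pixels'][220:350,340:470],(400,400),interpolation=cv2.INTER_CUBIC)
cv2.imwrite('pics/ab8.png',np.hstack([A,B])[:,:,::-1])
E
```

```text
11.525 [ 611.97146417 -240.01455335  169.24808268] 27.648935129319064 [ 0.26374789  0.06755271 -1.02121384]
[ 612.11864132 -240.20700948  169.61216186]
```

View pics/ab8.png

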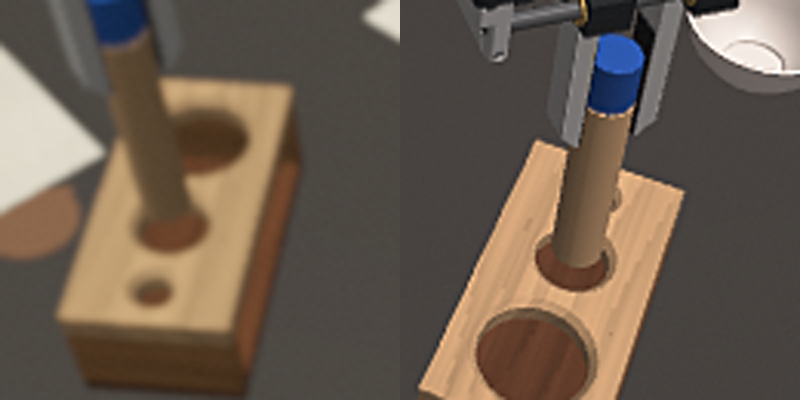

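```bash
python3 - <<'E'
from h import *
out=[]
for t,h,(x0,y0,w) in (('s8',(614.5,-235.4),(180,70,100)),('d8',(610.2,-242.1),(340,220,130))):
    c=ld(t); th=np.linspace(0,2*np.pi,60)
    im=cv2.resize(c['pixels'][y0:y0+w,x0:x0+w],(400,400),interpolation=cv2.INTER_CUBIC); f=400/w
    for z,col in ((74,(0,255,0)),(110,(255,255,0))):
        p=proj(c,np.c_[h[0]+14*np.cos(th),h[1]+14*np.sin(th),0*th+z]); p=((p-[x0,y0]+.5)*f).astype(np.int32)
        cv2.polylines(im,[p.reshape(-1,1,2)],True,col,1)
    out.append(im)
cv2.imwrite('pics/ab8o.png',np.hstack(out)[:,:,::-1])
E
```

```text
(no output)
```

View pics/ab8o.png

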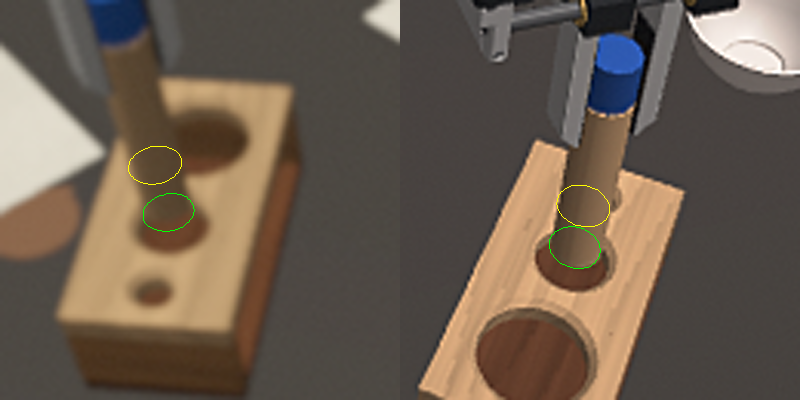

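The dowel matches the circles projected above the mid hole to within about 2 mm, and the radial clearance is 7 mm. I lower it.

{"name": "play_rows", "arguments": {
  "rows": [
    [[0,0,0.008],[0,0,0]],
    [[0,0,0.008],[0,0,0]],
    [[0,0,0.008],[0,0,0]],
    [[0,0,0],[0,0,0]]
  ]
}}

```text
time: 12.12
tcp_pos: [611.8, -239.3, 144.2]
ee_rot: [[0.0, 1.0, -0.002], [1.0, -0.0, 0.001], [0.001, -0.002, -1.0]]
ft_force: [-0.2, 0.4, -1.0]
opening: 27.6
```

{"name": "play_rows", "arguments": {
  "rows": [
    [[0,0,0.012],[0,0,0]],
    [[0,0,0.012],[0,0,0]],
    [[0,0,0.01],[0,0,0]],
    [[0,0,0.003],[0,0,0]],
    [[0,0,0],[0,0,0]]
  ]
}}

```text
time: 12.75
tcp_pos: [612.4, -239.5, 108.2]
ee_rot: [[0.0, 1.0, -0.0], [1.0, -0.0, 0.0], [0.0, -0.0, -1.0]]
ft_force: [0.5, -0.3, -0.2]
opening: 27.6
```

```bash
python3 - <<'E'
from h import *
s=ctrl.state(); print(s['time'],s['tcp_pos'],s['opening'],s['ft_force'],s['moment'])
a=cap('scene','s9'); b=cap('side','d9'); print(ctrl.state()['tcp_pos'])
A=cv2.resize(a['pixels'][70:170,180:280],(400,400),interpolation=cv2.INTER_CUBIC); B=cv2.resize(b['pixels'][220:350,340:470],(400,400),interpolation=cv2.INTER_CUBIC)
cv2.imwrite('pics/ab9.png',np.hstack([A,B])[:,:,::-1])
E
```

```text
12.75 [ 612.40981961 -239.53723005  108.20119744] 27.64725154555676 [ 0.45674534 -0.34389425 -0.22228305] [-0.08121274 -0.09830205 -0.00548357]
[ 612.7507973  -239.74913587  108.84045668]
```

View pics/ab9.png

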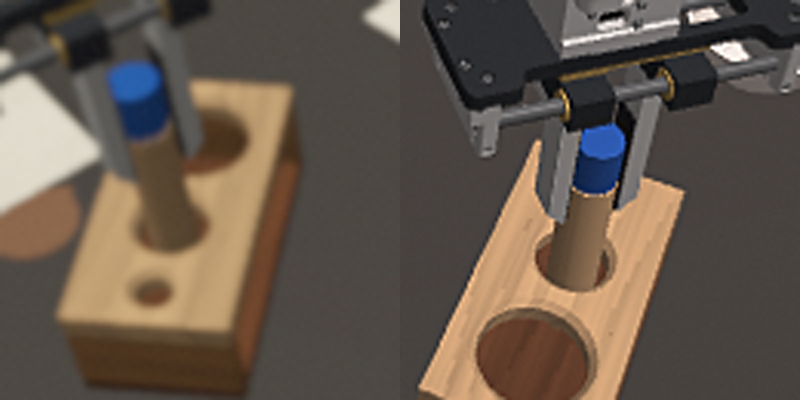

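The dowel is in the mid hole, centred, with no contact force. I creep down to the base board.

{"name": "play_rows", "arguments": {
  "rows": [
    [[0,0,0.002],[0,0,0]],
    [[0,0,0.0015],[0,0,0]],
    [[0,0,0],[0,0,0]],
    [[0,0,0],[0,0,0]]
  ]
}}

```text
time: 13.35
tcp_pos: [612.5, -239.6, 105.0]
ee_rot: [[0.0, 1.0, 0.0], [1.0, -0.0, -0.0], [-0.0, 0.0, -1.0]]
ft_force: [0.9, -0.2, -1.0]
opening: 27.9
```

{"name": "play_rows", "arguments": {
  "rows": [
    [[0,0,0.001],[0,0,0]],
    [[0,0,0],[0,0,0]],
    [[0,0,0],[0,0,0]]
  ]
}}

```text
time: 13.72
tcp_pos: [612.4, -239.6, 103.9]
ee_rot: [[0.0, 1.0, -0.0], [1.0, -0.0, -0.0], [-0.0, -0.0, -1.0]]
ft_force: [0.1, -0.2, -0.8]
opening: 28.2
```

{"name": "play_rows", "arguments": {
  "rows": [
    [[0,0,0.001],[0,0,0]],
    [[0,0,0],[0,0,0]],
    [[0,0,0],[0,0,0]]
  ]
}}

```text
time: 14.1
tcp_pos: [612.6, -239.7, 103.3]
ee_rot: [[0.0, 1.0, 0.0], [1.0, -0.0, -0.0], [-0.0, 0.0, -1.0]]
ft_force: [-0.6, -0.0, 2.0]
opening: 27.8
```

{"name": "play_rows", "arguments": {
  "rows": [
    [[0,0,0.0006],[0,0,0]],
    [[0,0,0],[0,0,0]],
    [[0,0,0],[0,0,0]]
  ]
}}

```text
time: 14.48
tcp_pos: [612.6, -239.7, 103.3]
ee_rot: [[0.0, 1.0, 0.001], [1.0, -0.0, -0.001], [-0.001, 0.001, -1.0]]
ft_force: [-1.5, 0.3, 4.7]
opening: 27.5
```

The force rose to 4.7 N and the descent stopped, so the foot is on the base board. I release gently, then retreat straight up.

{"name": "play_rows", "arguments": {
  "rows": [
    [[0,0,0],[0,0,0]],
    [[0,0,0],[0,0,0]],
    [[0,0,0],[0,0,0]],
    [[0,0,0],[0,0,0]]
  ],
  "hand": 0.036
}}

```text
time: 14.98
tcp_pos: [612.4, -239.6, 102.1]
ee_rot: [[0.0, 1.0, -0.0], [1.0, -0.0, 0.0], [0.0, -0.0, -1.0]]
ft_force: [-0.8, 0.3, 0.3]
opening: 35.8
```

{"name": "play_rows", "arguments": {
  "rows": [
    [[0,0,0],[0,0,0]],
    [[0,0,0],[0,0,0]],
    [[0,0,0],[0,0,0]],
    [[0,0,0],[0,0,0]],
    [[0,0,0],[0,0,0]]
  ],
  "hand": 0.075
}}

```text
time: 15.6
tcp_pos: [612.4, -239.6, 102.4]
ee_rot: [[0.0, 1.0, 0.0], [1.0, -0.0, -0.0], [-0.0, 0.0, -1.0]]
ft_force: [0.2, 0.1, 1.2]
opening: 75.0
```

```bash
python3 - <<'E'
from h import *
s=ctrl.state(); print(s['time'],s['tcp_pos'],s['opening'],s['ft_force'])
a=cap('scene','s10'); b=cap('side','d10')
A=cv2.resize(a['pixels'][70:170,180:280],(400,400),interpolation=cv2.INTER_CUBIC); B=cv2.resize(b['pixels'][220:350,340:470],(400,400),interpolation=cv2.INTER_CUBIC)
cv2.imwrite('pics/ab10.png',np.hstack([A,B])[:,:,::-1])
E
```

```text
15.6 [ 612.44577143 -239.55611395  102.39295258] 74.99678733181554 [0.20471223 0.0843043  1.18922256]
```

View pics/ab10.png

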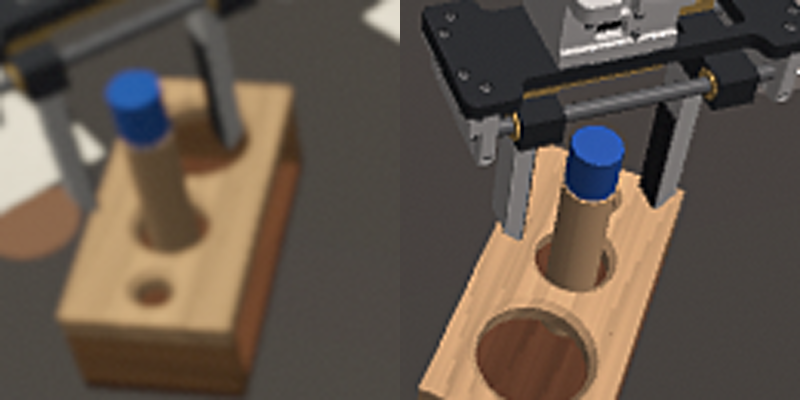

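The dowel stands upright on its own in the mid hole, with the fingers clear on both sides. I retreat upward.

{"name": "play_rows", "arguments": {
  "rows": [
    [[0,0,-0.015],[0,0,0]],
    [[0,0,-0.03],[0,0,0]],
    [[0,0,-0.04],[0,0,0]],
    [[0,0,-0.04],[0,0,0]],
    [[0,0,-0.03],[0,0,0]],
    [[0,0,0],[0,0,0]],
    [[0,0,0],[0,0,0]],
    [[0,0,0],[0,0,0]],
    [[0,0,0],[0,0,0]]
  ]
}}

```text
time: 16.82
tcp_pos: [611.9, -239.3, 256.0]
ee_rot: [[0.0, 1.0, -0.002], [1.0, -0.0, 0.001], [0.001, -0.002, -1.0]]
ft_force: [-0.7, 0.1, -0.6]
opening: 75.0
```

```bash
python3 - <<'E'
from h import *
s=ctrl.state(); print(s['time'],s['tcp_pos'],s['ft_force'])
a=cap('scene','s11'); b=cap('side','d11')
cv2.imwrite('pics/ab11.png',cv2.resize(np.vstack([a['pixels'][60:330,100:500],b['pixels'][120:390,200:600]]),(800,1080))[::2,::2,::-1].repeat(1,0))
for n,c in (('scene',a),('side',b)):
    hsv=cv2.cvtColor(c['pixels'],cv2.COLOR_RGB2HSV); m=cv2.inRange(hsv,(100,120,50),(130,255,255))
    p=proj(c,[612.5,-239.6,143])[0].astype(int); k=np.zeros_like(m); k[p[1]-25:p[1]+25,p[0]-25:p[0]+25]=1; ys,xs=np.nonzero(m*k)
    Q=depth(c,np.c_[xs,ys]); Q=Q[(Q[:,2]>100)&(Q[:,2]<200)]; print(n,len(xs),'zmax',np.percentile(Q[:,2],[5,50,95]),'centre@145',plane(c,(xs.mean(),ys.mean()),146))
E
```

```text
16.825 [ 611.94950144 -239.32666652  255.95687423] [-0.74742635  0.05088497 -0.57211259]
scene 200 zmax [136.54652399 155.44177167 158.88180153] centre@145 [[ 613.41040896 -241.508209    146.        ]]
side 369 zmax [133.26160431 155.49977281 158.62423623] centre@145 [[ 610.79500089 -243.47179425  146.        ]]
```

View pics/ab11.png

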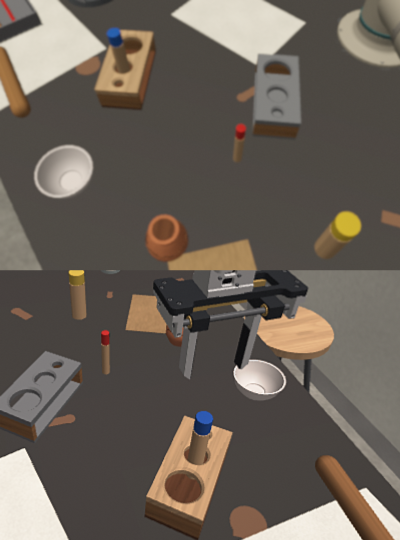

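The top plane sits at z ≈ 158 (expected 8 + 150). The dowel is upright in the mid hole, the vase and the other dowels are still standing, and the gripper is clear, so I hand in.

```bash
python3 -c "
from plant import ctrl
print(ctrl.finish_job(), ctrl.state()['time'])"
```

```text
the job is handed in; nothing more can be done
the job is handed in; nothing more can be done
```

The blue-topped dowel is standing upright in the middle hole of the wooden gauge with its foot on the base board. I handed the job in at about 17 s, well inside the 48 s limit.

- **Wide hole:** I lowered the dowel until its foot was at z ≈ 22 mm, below the plate's underside at 48 mm, then lifted it out.
- **Middle hole:** I lowered it held, without dropping it, until I felt a light contact of about 5 N on the base board. Then I opened the fingers and retreated straight up.
- **Last checks:** The dowel's top is at z ≈ 158 mm, as expected for a foot on the board. The vase and the other two dowels are still standing. The gripper is open about 100 mm above the dowel's top, touching nothing.
- **Disagreement:** The scene and side cameras placed holes and dowel 4–7 mm apart, and the wrist camera was about 2 mm off in x. I used the wrist camera with that correction, which stayed inside the middle hole's 7 mm clearance. No check failed.

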